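# Put the biscuit stamps back on their tiles

### The arm

A 7-joint arm with a two-finger parallel gripper is mounted at the origin on the work surface. World frame = base frame: x ahead of the robot, y to its left, z up, the work surface at z = 0. Lengths are in m, angles in rad, forces in N, time in s.
With the tool pointing down it reaches from about 0.35 to 0.9 m from the base axis. Payload 7.2 kg.
Tool frame: the origin (TCP) lies at the very end of the fingers, on their centre line; the grasp point (between the pads) lies ctrl.grip_depth behind it (ctrl.grip_depth is the distance from the TCP to the grasp point, in m); z points along the fingers, y is the line along which they close (so a half turn about z gives the same grasp; the last joint's range is limited). The gripper opens to 85 mm and grips with 20 to 120 N. Pads are 22 mm wide; open, the fingers measure 114 mm over their backs; the gripper's body (76 mm by 85 mm) begins 54 mm behind the grasp point. The pads swing forward as they close: fully open they stand 13 mm farther back than shut.
Start: joints at [1.173, 0.411, -0.013, 1.596, 0.006, 1.134, -0.082], TCP at [0.202, -0.591, 0.231] pointing down, gripper open.
Joint ranges: [-2.95, 2.95], [-0.29, 1.99], [-1.47, 1.44], [0.14, 2.54], [-1.03, 4.17], [0.13, 1.85], [-2.86, 2.86]. Speed limits (rad/s): [2.39, 2.39, 3.01, 3.01, 3.14, 3.14, 3.14].

### API

Orientations are given as a 3x3 rotation matrix whose columns are the frame's x, y, z axes.
In Python, from rig import status, imaging, workorder, ctrl gives the robot as it stands. The module is installed in compiled form; this text tells all that it offers.
- The arm moves only by the tool carry_out, never from a script. Its argument "commands" is a list of rows, each an object of numbers: "x", "y", "z": the shift along the world's x, y, z in m; "spin": the turn about the world's z in degrees. A call has 1 to 8 rows; each row shifts and turns the commanded pose from where the row before left it; what a row does not reach is not made up. A row lasts 1/12 s, in which the tool goes at most 41.7 mm and 7.16 degrees, less where a joint would pass 70% of its speed; a pose out of reach is approached as far as the arm can. A call is refused whole if a number of a shift passes 0.0417 or a number of a turn 7.16, either way. A call with a gripper value outside its range is refused whole. "hand" is the opening, from 0 (shut) to 1 (fully open), set as the call begins (left out, the last holds). The fingers move at their own pace and stop on an object; "grip_force" is the grip in N (left out, the last holds). Time passes only in rows, so rows that do not move let the fingers close. It gives the time, the measured TCP pose, the force, the opening and the grip force at its end, in the units of the state.
- status.sense(): the state, without advancing time (a new reading comes with each control period).
- imaging.camera(name): name is "side" or "top" or "wrist"; returns the picture (420x560x3 uint8, red, green, blue); there is no depth.
- imaging.camera_params(name): a dict with "intrinsics" (3x3 intrinsics, pixels), "R" (3x3) and "t" (3): a world point X has camera coordinates R X + t. Camera axes: x right, y down, z forward; pixel columns grow to the right and rows downward; lengths in m; the calibration is good to about 2 mm. The wrist camera is an equidistant fisheye: a pixel r from the principal point sees the ray r / f radians off the axis. A picture is of the moment at which its call begins: read the wrist's pose just before it. camera_params takes no time and is no camera call; for the wrist camera it gives the pose at the moment of the call.
- workorder.close_job(): hands the job in; it is judged then, once.
The state is a dict: "clock": time; "joint_pos": joint angles; "joint_velocities": joint speeds; "joint_efforts": joint torques, N m; "tcp_pos": TCP position; "eef_rot": TCP orientation; "contact_force": force on the tool from outside, world axes, zero at the start; "wrist_torque": the same for the moment, N m; "finger_gap": finger opening in m; "gripper_force": force on a finger pad.
Only numpy, scipy, OpenCV 4.12 (cv2) and the standard library are available. Lean on these libraries where they do the work, as an engineer would, in place of code of your own. Each camera call takes 0.05 s, during which the arm holds its last target. There are 200 camera calls.

### The job

Baking is over: put each of the four biscuit stamps away on the wooden tile that shows its shape, standing upright and centred over the dark shape, with the square, the oblong and the clover turned to line up with theirs (any way round in which the shapes match will do). Leave the pepper jar and the little clay dish standing where they are.

Things in the scene. Friction and masses are not known exactly. Their poses are not given: they have to be found in the camera images.
- round_stamp: biscuit stamp with a red round head, 66 mm across, 14 mm thick, with an upright wooden grip on the middle of its top: a square post 22 x 22 mm, its faces along the stamp's x and y, from 14 to 62 mm above the underside. 120 g (varies), loose, standing upright on the table. Origin: centre of the underside; z up.
- square_stamp: biscuit stamp with a blue square head, 54 x 54 mm, 14 mm thick, with an upright wooden grip on the middle of its top: a square post 22 x 22 mm, its faces along the stamp's x and y, from 14 to 62 mm above the underside. 120 g (varies), loose, standing upright on the table. Origin: centre of the underside; z up, x and y along the sides of the square.
- oblong_stamp: biscuit stamp with a yellow oblong head, 76 mm along its x by 36 mm along its y, 14 mm thick, with an upright wooden grip on the middle of its top: a square post 22 x 22 mm, its faces along the stamp's x and y, from 14 to 62 mm above the underside. 120 g (varies), loose, standing upright on the table. Origin: centre of the underside; z up.
- clover_stamp: biscuit stamp with a green four-leaf clover head, 71 mm across opposite leaves (round leaves of 29 mm, along its x and y), 14 mm thick, with an upright wooden grip on the middle of its top: a square post 22 x 22 mm, its faces along the stamp's x and y, from 14 to 62 mm above the underside. 120 g (varies), loose, standing upright on the table. Origin: centre of the underside; z up.
- round_tile: light wooden storage tile, 88 x 88 x 8 mm, with a dark brown round shape, 70 mm across, on its top. The top of the tile is 8 mm above the table; the dark shape is flat (it stands up less than 1 mm). Fixed to the table. Origin: centre of the tile's underside, on the table, straight below the middle of the dark shape; z up.
- square_tile: light wooden storage tile, 88 x 88 x 8 mm, with a dark brown square, 58 x 58 mm, on its top. The top of the tile is 8 mm above the table; the dark shape is flat (it stands up less than 1 mm). Fixed to the table. Origin: centre of the tile's underside, on the table, straight below the middle of the dark shape; z up, x and y along the sides of the square.
- oblong_tile: light wooden storage tile, 88 x 88 x 8 mm, with a dark brown oblong, 80 mm along its x by 40 mm along its y, on its top. The top of the tile is 8 mm above the table; the dark shape is flat (it stands up less than 1 mm). Fixed to the table. Origin: centre of the tile's underside, on the table, straight below the middle of the dark shape; z up.
- clover_tile: light wooden storage tile, 88 x 88 x 8 mm, with a dark brown four-leaf clover, 75 mm across, its leaves along the tile's x and y, on its top. The top of the tile is 8 mm above the table; the dark shape is flat (it stands up less than 1 mm). Fixed to the table. Origin: centre of the tile's underside, on the table, straight below the middle of the dark shape; z up.
- pepper_jar: bystander: small amber glass jar with a black lid, 42 mm across and 65 mm tall, loose among the stamps and tiles. Origin: centre of its underside.
- clay_dish: bystander: small open reddish-brown clay dish, 56 mm across and 32 mm tall, loose among the stamps and tiles. Origin: centre of its underside. (A copper napkin ring, 42 mm across and 16 mm tall, which does not matter, also lies among them.)
Things that resemble listed ones, but are neither listed nor needed, are in the scene too. Leave any red, turquoise or yellow look-alike of the oblong_tile alone.

How it is judged:
At the end, for the whole second after the job is handed in: Each stamp rests upright (0.1 rad), flat on the tile of its shape (5 to 11 mm above the tile's underside), centred within 12 mm; square and clover within 0.26 rad of any of their four ways round, oblong of either of its two; all released and at rest (horizontal distance between round_stamp and round_tile below 0.012 m and z of round_stamp in the frame of round_tile between 0.005 and 0.011 m and angle between each of round_stamp, square_stamp, oblong_stamp, clover_stamp's own z axis and vertical below 0.1 rad and linear speed of each of round_stamp, square_stamp, oblong_stamp, clover_stamp below 0.02 m/s and angular speed of each of round_stamp, square_stamp, oblong_stamp, clover_stamp below 0.2 rad/s and horizontal distance between square_stamp and square_tile below 0.012 m and z of square_stamp in the frame of square_tile between 0.005 and 0.011 m and (angle between the x axis of square_stamp and the x axis of square_tile, either way round below 0.26 rad or angle between the x axis of square_stamp and the y axis of square_tile, either way round below 0.26 rad) and horizontal distance between oblong_stamp and oblong_tile below 0.012 m and z of oblong_stamp in the frame of oblong_tile between 0.005 and 0.011 m and angle between the x axis of oblong_stamp and the x axis of oblong_tile, either way round below 0.26 rad and horizontal distance between clover_stamp and clover_tile below 0.012 m and z of clover_stamp in the frame of clover_tile between 0.005 and 0.011 m and (angle between the x axis of clover_stamp and the x axis of clover_tile, either way round below 0.26 rad or angle between the x axis of clover_stamp and the y axis of clover_tile, either way round below 0.26 rad)); the robot touches nothing.
It fails at once if the pepper jar is pushed more than 30 mm or tipped over (distance of pepper_jar from where it was at the start of the episode above 0.03 m or angle between pepper_jar's own z axis and vertical above 0.5 rad).
It fails at once if the clay dish is pushed more than 30 mm or tipped over (distance of clay_dish from where it was at the start of the episode above 0.03 m or angle between clay_dish's own z axis and vertical above 0.5 rad).
It also fails if it takes over 114 s, if anything falls off the work surface, if the arm or the gripper's body presses on something with over 40 N, if the wrist force passes 120 N, or if a joint passes its speed limit or range.

## Working session

There is one attempt and no reset: what is moved stays moved. The work goes in short steps, Python scripts to look and compute and a tool call to move; the robot and the scene stay as the last step left them, time stands still between calls to the robot, and variables do not carry over. Pictures are saved under pics/ and viewed, at most 14 in all, crops included, and the job is handed in when it is done.

Besides the shell and the picture viewer there is one more tool, called after "Call:" as name(argument=value, ...) on one line, values as JSON. carry_out: Moves the arm, as the interface text tells. Its arguments: {"type":"object","properties":{"commands":{"type":"array","items":{"type":"object","properties":{"x":{"type":"number"},"y":{"type":"number"},"z":{"type":"number"},"spin":{"type":"number"}}}},"hand":{"type":"number"},"grip_force":{"type":"number"}},"required":["commands"]}

```bash
mkdir -p pics; python3 - <<'E'
from rig import status, imaging, ctrl
import cv2,numpy as np
for n in ("top","side"):
    im=imaging.camera(n); np.save(f"pics/{n}.npy",im)
    cv2.imwrite(f"pics/{n}0.png",cv2.resize(im[:,:,::-1],(800,600),interpolation=cv2.INTER_CUBIC))
    p=imaging.camera_params(n); print(n,p)
s=status.sense(); print(s['clock'],s['eef_rot'],s['finger_gap'],ctrl.grip_depth)
E
```

```text
top {'intrinsics': array([[513.93798586,   0.        , 277.26050645],
       [  0.        , 513.93798586, 219.14731228],
       [  0.        ,   0.        ,   1.        ]]), 'R': array([[ 0.01539701, -0.99953004,  0.02650715],
       [-0.9954199 , -0.01782449, -0.09392287],
       [ 0.0943512 , -0.02493961, -0.99522654]]), 't': array([-0.09060422,  0.4717527 ,  1.40952185])}
side {'intrinsics': array([[466.30673329,   0.        , 280.77826399],
       [  0.        , 466.30673329, 213.2646479 ],
       [  0.        ,   0.        ,   1.        ]]), 'R': array([[-0.94462115, -0.32812115, -0.00523423],
       [-0.23852439,  0.69746272, -0.67576022],
       [ 0.2253819 , -0.6370889 , -0.73710293]]), 't': array([0.42115951, 0.18241564, 1.17491486])}
0.1 [[ 9.46117338e-01  3.23823556e-01 -5.36081108e-04]
 [ 3.23823992e-01 -9.46116378e-01  1.34955912e-03]
 [-7.01760833e-05 -1.45043720e-03 -9.99998946e-01]] 0.08522044828638807 0.0187
```

View pics/top0.png

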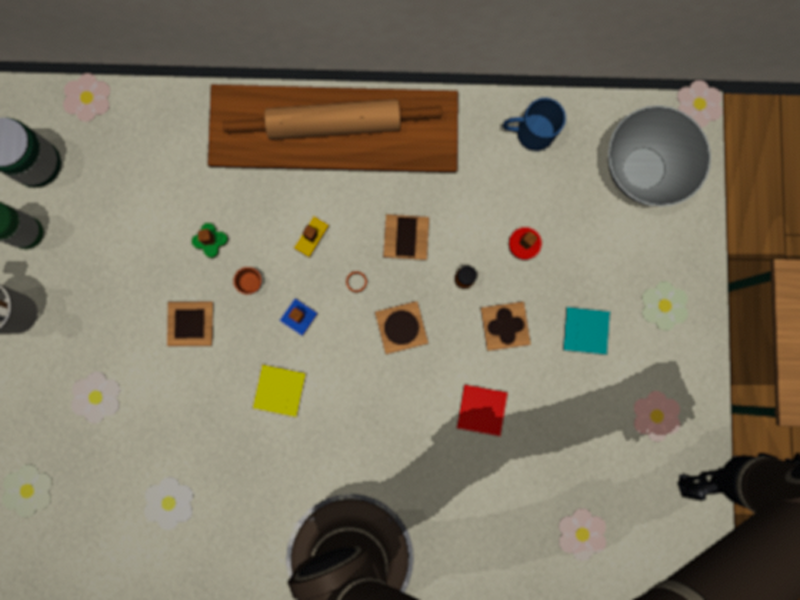

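View pics/side0.png

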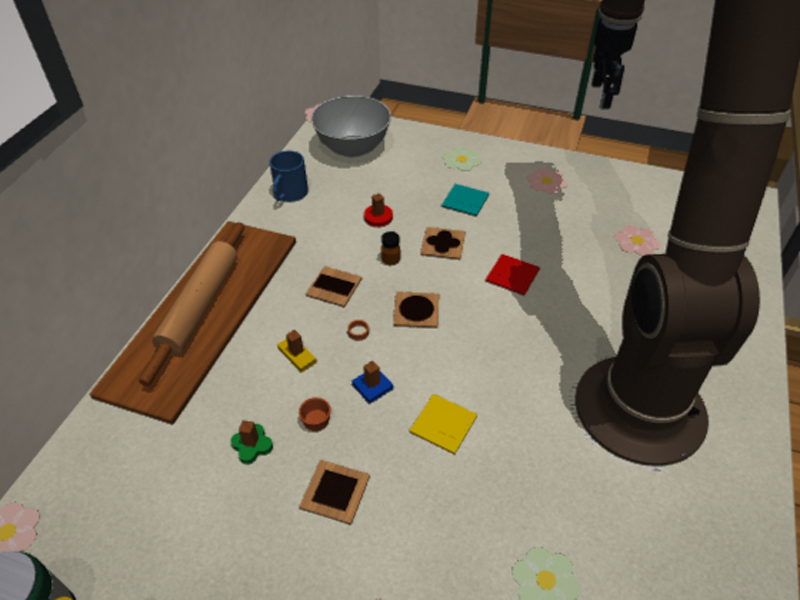

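The top view shows every item. In 800x600 pixels the stamps are clover (210,239), oblong (312,236), square (299,316) and round (525,243). The tiles are oblong (406,237), square (190,324), round (402,327) and clover (506,326). The jar is at (466,275), the dish at (249,280) and the ring at (357,281). Next I'll measure them on rectified planes.

```bash
cat > meas.py <<'E'
import numpy as np, cv2
from rig import imaging
def H(p,z,S=2000,x0=.3,y0=.5):
    # world plane z -> pixel homography composed w/ map pixel (u=(y0-y)*S, v=(x0+0.6-x)*S)
    K,R,t=p['intrinsics'],p['R'],p['t']
    W=K@np.column_stack([R[:,0],R[:,1],R[:,2]*z+t])
    M=np.array([[0,-1/S,x0+.6],[-1/S,0,y0],[0,0,1.]])
    return W@M
def rect(im,p,z,S=2000):
    return cv2.warpPerspective(im,H(p,z,S),(2000,1200),flags=cv2.INTER_CUBIC|cv2.WARP_INVERSE_MAP)
def w(u,v,S=2000): return .9-v/S,.5-u/S
E
python3 - <<'E'
from meas import *
p=imaging.camera_params("top"); im=np.load("pics/top.npy")
K,R,t=p['intrinsics'],p['R'],p['t']
def run(name,px,z,f):
    M=np.linalg.inv(H(p,z)); q=M@np.array([px[0]*.7,px[1]*.7,1]); u,v=q[:2]/q[2]
    r=rect(im,p,z).astype(int); h=110
    u0,v0=int(u)-h,int(v)-h
    c=r[v0:v0+2*h,u0:u0+2*h]; m=f(c).astype(np.uint8)
    n,l,st,_=cv2.connectedComponentsWithStats(m); k=1+np.argmax(st[1:,4]); m=(l==k)
    pts=np.argwhere(m)[:,::-1].astype(np.float32)
    (cx,cy),(a,b),an=cv2.minAreaRect(pts); (ex,ey),er=cv2.minEnclosingCircle(pts)
    d=pts-[ex,ey]; # world: X=-v, Y=-u
    th=np.arctan2(-d[:,0],-d[:,1]); rr=np.hypot(*d.T)
    a4=np.degrees(np.angle((rr**4*np.exp(4j*th)).sum()))/4
    # rect long axis in world
    box=cv2.boxPoints(((cx,cy),(a,b),an)); e=[box[1]-box[0],box[2]-box[1]]; e=max(e,key=np.linalg.norm)
    ang=np.degrees(np.arctan2(-e[0],-e[1]))%180
    f3=lambda q:np.round(w(u0+q[0],v0+q[1]),4)
    print(name,"rect",f3((cx,cy)),np.round([a/2,b/2],0),"long %.1f"%ang,"circ",f3((ex,ey)),"r%.1f"%(er/2),"a4 %.1f"%a4)
R_=lambda c:c[...,0];G_=lambda c:c[...,1];B_=lambda c:c[...,2]
run("round_s",(525,243),.012,lambda c:(R_(c)>110)&(G_(c)<40))
run("square_s",(299,316),.012,lambda c:(B_(c)>R_(c)+40))
run("oblong_s",(312,236),.012,lambda c:(R_(c)>B_(c)+90)&(G_(c)>100))
run("clover_s",(210,239),.012,lambda c:(G_(c)>R_(c)+30))
dk=lambda c:c.sum(-1)<170
for n,q in [("round_t",(402,327)),("square_t",(190,324)),("oblong_t",(406,237)),("clover_t",(506,326))]:
    run(n,q,.008,dk)
    run(n+" tile",q,.008,lambda c:(R_(c)-B_(c)>45)|dk(c))
run("jar",(466,275),.065,lambda c:c.sum(-1)<150)
run("dish",(249,280),.03,lambda c:(R_(c)-B_(c)>50))
run("ring",(357,281),.015,lambda c:(R_(c)-B_(c)>45))
E
```

```text
round_s rect [ 0.6194 -0.3364] [59. 63.] long 135.0 circ [ 0.6194 -0.3364] r31.5 a4 2.2
square_s rect [0.4645 0.1095] [55. 54.] long 57.5 circ [0.4645 0.1093] r36.0 a4 12.2
oblong_s rect [0.6248 0.0884] [36. 76.] long 150.1 circ [0.625  0.0888] r40.3 a4 -29.5
clover_s rect [0.6138 0.289 ] [60. 58.] long 53.9 circ [0.6135 0.2886] r35.4 a4 8.9
round_t rect [ 0.4474 -0.093 ] [66. 66.] long 143.1 circ [ 0.4474 -0.0931] r33.7 a4 7.0
round_t tile rect [ 0.4474 -0.0929] [89. 89.] long 105.3 circ [ 0.4473 -0.0931] r60.4 a4 -29.8
square_t rect [0.4477 0.3218] [55. 57.] long 92.1 circ [0.448  0.3222] r37.7 a4 -43.3
square_t tile rect [0.4475 0.3212] [89. 89.] long 91.4 circ [0.4475 0.321 ] r60.5 a4 -43.7
oblong_t rect [ 0.6291 -0.0999] [38. 78.] long 177.1 circ [ 0.629  -0.1008] r41.7 a4 -2.5
oblong_t tile rect [ 0.6285 -0.0999] [89. 89.] long 177.5 circ [ 0.629 -0.1  ] r60.2 a4 42.4
clover_t rect [ 0.4541 -0.2997] [60. 60.] long 54.1 circ [ 0.454  -0.2996] r36.2 a4 9.1
clover_t tile rect [ 0.4539 -0.2991] [89. 89.] long 99.0 circ [ 0.4537 -0.2994] r60.4 a4 -36.0
jar rect [ 0.5418 -0.2118] [36. 42.] long 153.4 circ [ 0.5417 -0.2121] r21.6 a4 23.7
dish rect [0.5317 0.2085] [54. 55.] long 90.0 circ [0.5318 0.2085] r28.1 a4 23.1
ring rect [ 0.536  -0.0028] [43. 44.] long 90.0 circ [ 0.536  -0.0025] r22.0 a4 28.9
```

Call:
carry_out(commands=[{"x":0.03,"y":0.018},{"x":0.03,"y":0.018},{"x":0.03,"y":0.018},{"x":0.03,"y":0.018},{"x":0.03,"y":0.018},{"x":0.03,"y":0.018},{"x":0.03,"y":0.018},{"x":0.03,"y":0.018}], hand=0.6, grip_force=40)

```text
$.commands[0]: bad value
```

Call:
carry_out(commands=[{"x":0.03,"y":0.018},{"x":0.03,"y":0.018},{"x":0.03,"y":0.018},{"x":0.03,"y":0.018},{"x":0.03,"y":0.018},{"x":0.02,"y":0.018},{"z":-0.03},{}])

```text
$.commands[0]: bad value
```

```bash
python3 - <<'E'
from rig import status, imaging
import cv2
s=status.sense(); p=imaging.camera_params("wrist"); im=imaging.camera("wrist")
cv2.imwrite("pics/w1.png",cv2.resize(im[:,:,::-1],(800,600),interpolation=cv2.INTER_CUBIC))
print(s['clock'],s['tcp_pos'],s['eef_rot'][:,0],s['finger_gap'],s['contact_force']); print(p)
E
```

```text
0.1 [ 0.20222466 -0.5909079   0.23053157] [ 9.46117338e-01  3.23823992e-01 -7.01760833e-05] 0.08522044828638807 [ 0.2880219  -0.64967791 -0.14866784]
{'intrinsics': array([[325.1922621 ,   0.        , 282.99158992],
       [  0.        , 325.1922621 , 208.07269511],
       [  0.        ,   0.        ,   1.        ]]), 'R': array([[ 3.22815735e-01, -9.46461741e-01, -4.17327579e-04],
       [-9.09243321e-01, -3.10243786e-01,  2.77534460e-01],
       [-2.62805221e-01, -8.92130383e-02, -9.60715592e-01]]), 't': array([-0.6256683 , -0.03544415,  0.37782054])}
```

View pics/w1.png

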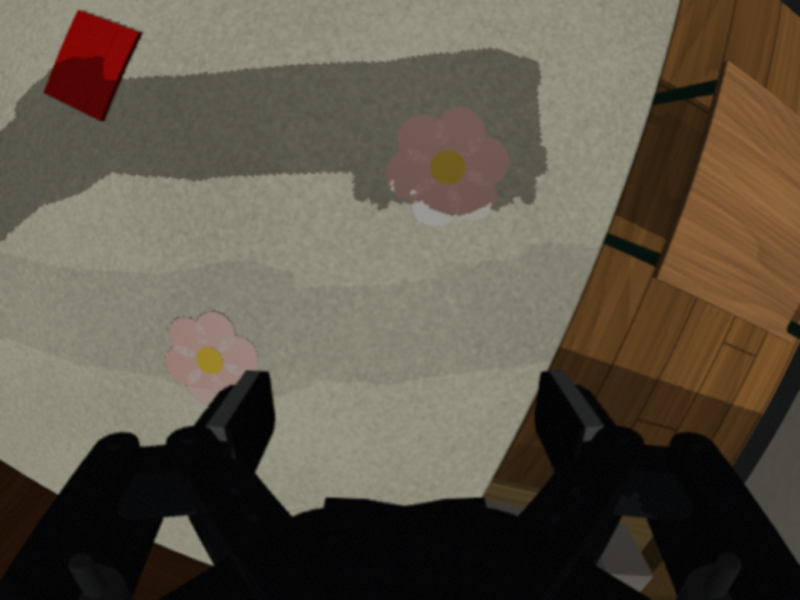

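The moves were refused, so every row probably needs all four numbers. The wrist view is still from the start pose, with the fingers in the lower half of the picture and the red look-alike at (93,65).

Call:
carry_out(commands=[{"x":0.03,"y":0.018,"z":0,"spin":0},{"x":0.03,"y":0.018,"z":0,"spin":0},{"x":0.03,"y":0.018,"z":0,"spin":0},{"x":0.03,"y":0.018,"z":0,"spin":0},{"x":0.03,"y":0.018,"z":0,"spin":0},{"x":0.03,"y":0.018,"z":0,"spin":0},{"x":0.03,"y":0.018,"z":0,"spin":0},{"x":0.03,"y":0.018,"z":0,"spin":0}], hand=0.6, grip_force=40)

```text
clock: 0.82
tcp_pos: [0.4435, -0.4462, 0.2311]
eef_rot: [[0.946, 0.324, -0.0], [0.324, -0.946, 0.0], [-0.0, -0.0, -1.0]]
contact_force: [0.0, -0.8, -0.1]
finger_gap: 0.0514
gripper_force: 0.0
```

Call:
carry_out(commands=[{"x":0.03,"y":0.018,"z":0,"spin":0},{"x":0.03,"y":0.018,"z":0,"spin":0},{"x":0.03,"y":0.018,"z":0,"spin":0},{"x":0.03,"y":0.018,"z":-0.01,"spin":0},{"x":0.03,"y":0.018,"z":-0.01,"spin":0},{"x":0.026,"y":0.02,"z":-0.02,"spin":0},{"x":0,"y":0,"z":-0.03,"spin":0},{"x":0,"y":0,"z":-0.01,"spin":0}])

```text
clock: 1.48
tcp_pos: [0.6186, -0.3332, 0.1464]
eef_rot: [[0.945, 0.328, -0.005], [0.328, -0.945, 0.004], [-0.003, -0.005, -1.0]]
contact_force: [-1.7, -0.8, -1.0]
finger_gap: 0.0513
gripper_force: 0.0
```

```bash
cat >> meas.py <<'E'
from rig import status
def wrist(z,c,half=.06,S=4000,name=None):
    """rectify wrist fisheye onto plane z around c (x,y): up=+x, left=+y"""
    p=imaging.camera_params("wrist"); im=imaging.camera("wrist")
    K,R,t=p['intrinsics'],p['R'],p['t']; n=int(2*half*S)
    v,u=np.mgrid[:n,:n]; X=np.stack([c[0]+half-v/S,c[1]+half-u/S,0*u+z],-1)@R.T+t
    r=np.hypot(X[...,0],X[...,1]); k=np.arctan2(r,X[...,2])/np.maximum(r,1e-9)
    mx=(K[0,2]+K[0,0]*k*X[...,0]).astype(np.float32); my=(K[1,2]+K[1,1]*k*X[...,1]).astype(np.float32)
    o=cv2.remap(im,mx,my,cv2.INTER_CUBIC)
    if name: cv2.imwrite(name,o[:,:,::-1])
    return o
E
python3 - <<'E'
from meas import *
a=wrist(.062,(.619,-.336)); cv2.imwrite("pics/w2.png",a[:,:,::-1]); print(status.sense()['tcp_pos'])
E
```

```text
[ 0.61642554 -0.33523606  0.14566563]
```

View pics/w2.png

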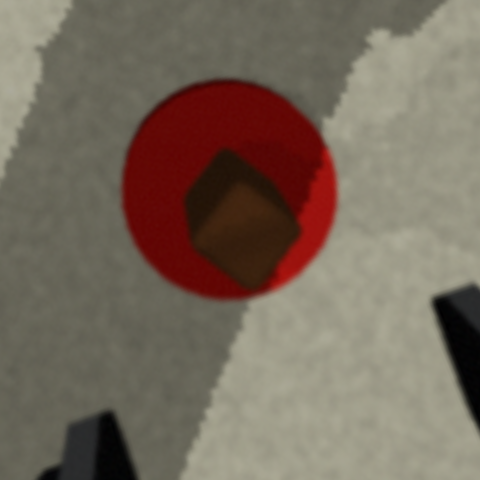

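The rectified wrist view shows the post top with corners at (238,182), (301,232), (254,292) and (192,240). That puts its centre at (0.620,-0.3375) with the faces at 51.7°.

Call:
carry_out(commands=[{"x":0.0015,"y":0,"z":0,"spin":6.6},{"x":0,"y":0,"z":-0.02,"spin":6.6},{"x":0,"y":0,"z":-0.02,"spin":6.6},{"x":0,"y":0,"z":-0.02,"spin":6.6},{"x":0,"y":0,"z":0,"spin":6.6},{"x":0,"y":0,"z":0,"spin":0},{"x":0,"y":0,"z":0,"spin":0}])

```text
clock: 2.12
tcp_pos: [0.6195, -0.3392, 0.0925]
eef_rot: [[0.622, 0.783, 0.001], [0.783, -0.622, -0.001], [-0.0, 0.001, -1.0]]
contact_force: [0.8, 0.2, 0.7]
finger_gap: 0.0517
gripper_force: 0.0
```

Call:
carry_out(commands=[{"x":0,"y":0.001,"z":-0.02,"spin":0},{"x":0,"y":0,"z":-0.02,"spin":0},{"x":0,"y":0,"z":-0.015,"spin":0},{"x":0,"y":0,"z":-0.0135,"spin":0},{"x":0,"y":0,"z":0,"spin":0},{"x":0,"y":0,"z":0,"spin":0}])

```text
clock: 2.62
tcp_pos: [0.6197, -0.3364, 0.0225]
eef_rot: [[0.618, 0.786, -0.001], [0.786, -0.618, 0.0], [-0.0, -0.001, -1.0]]
contact_force: [-0.3, -0.8, 0.9]
finger_gap: 0.0513
gripper_force: 0.0
```

Call:
carry_out(commands=[{"x":0,"y":0,"z":0,"spin":0},{"x":0,"y":0,"z":0,"spin":0},{"x":0,"y":0,"z":0,"spin":0},{"x":0,"y":0,"z":0,"spin":0},{"x":0,"y":0,"z":0,"spin":0},{"x":0,"y":0,"z":0,"spin":0}], hand=0, grip_force=40)

```text
clock: 3.12
tcp_pos: [0.6208, -0.3367, 0.0242]
eef_rot: [[0.617, 0.787, 0.002], [0.787, -0.617, -0.001], [0.0, 0.002, -1.0]]
contact_force: [0.2, 0.6, 5.6]
finger_gap: 0.0217
gripper_force: 40.5
```

Call:
carry_out(commands=[{"x":0,"y":0,"z":0.015,"spin":0},{"x":0,"y":0,"z":0.03,"spin":0},{"x":0,"y":0,"z":0.035,"spin":0},{"x":0,"y":0,"z":0.03,"spin":0},{"x":-0.015,"y":0.021,"z":0,"spin":0},{"x":-0.02,"y":0.028,"z":0,"spin":0},{"x":-0.02,"y":0.028,"z":0,"spin":0},{"x":-0.02,"y":0.028,"z":0,"spin":0}])

```text
clock: 3.78
tcp_pos: [0.5436, -0.2303, 0.1336]
eef_rot: [[0.617, 0.787, 0.0], [0.787, -0.617, -0.0], [-0.0, 0.0, -1.0]]
contact_force: [0.8, 0.4, -0.7]
finger_gap: 0.0215
gripper_force: 39.7
```

Call:
carry_out(commands=[{"x":-0.02,"y":0.028,"z":0,"spin":0},{"x":-0.02,"y":0.028,"z":0,"spin":0},{"x":-0.02,"y":0.028,"z":0,"spin":0},{"x":-0.02,"y":0.028,"z":0,"spin":0},{"x":-0.0175,"y":0.0265,"z":-0.02,"spin":0},{"x":0,"y":0,"z":-0.02,"spin":0},{"x":0,"y":0,"z":-0.02,"spin":0},{"x":0,"y":0,"z":0,"spin":0}])

```text
clock: 4.45
tcp_pos: [0.4452, -0.0922, 0.071]
eef_rot: [[0.616, 0.788, -0.004], [0.788, -0.616, 0.0], [-0.002, -0.003, -1.0]]
contact_force: [-0.4, -0.6, -2.0]
finger_gap: 0.0214
gripper_force: 39.7
```

```bash
python3 - <<'E'
from meas import *
a=wrist(.008,(.4474,-.093),name="pics/w3.png",half=.075); s=status.sense(); print(s['tcp_pos'],s['finger_gap'])
E
```

```text
[ 0.44618734 -0.09255118  0.0723327 ] 0.021262259890200655
```

View pics/w3.png

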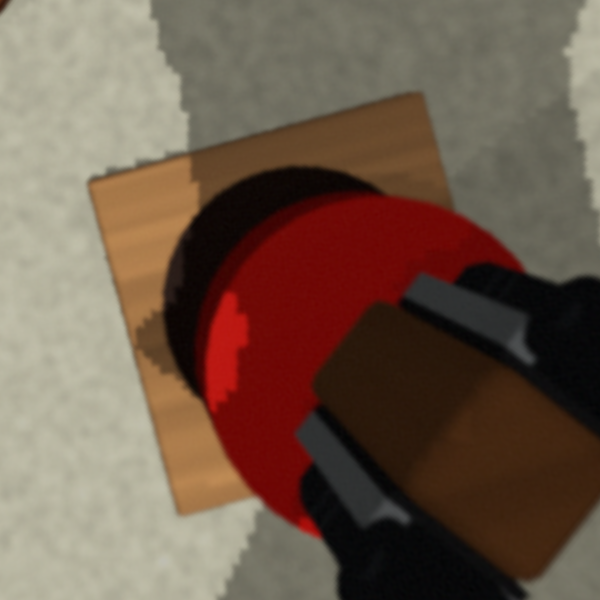

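The round stamp is held upright over its tile. It only looks displaced because it is still about 50 mm up.

Call:
carry_out(commands=[{"x":0.001,"y":0,"z":-0.018,"spin":0},{"x":0,"y":0,"z":-0.015,"spin":0},{"x":0,"y":0,"z":-0.008,"spin":0},{"x":0,"y":0,"z":0,"spin":0},{"x":0,"y":0,"z":0,"spin":0}])

```text
clock: 4.92
tcp_pos: [0.449, -0.0931, 0.0326]
eef_rot: [[0.617, 0.787, 0.001], [0.787, -0.617, -0.0], [0.0, 0.001, -1.0]]
contact_force: [1.2, 0.0, -0.5]
finger_gap: 0.0212
gripper_force: 39.8
```

Call:
carry_out(commands=[{"x":0,"y":0,"z":0,"spin":0},{"x":0,"y":0,"z":0,"spin":0},{"x":0,"y":0,"z":0,"spin":0},{"x":0,"y":0,"z":0,"spin":0},{"x":0,"y":0,"z":0.02,"spin":0},{"x":0,"y":0,"z":0.03,"spin":0},{"x":0,"y":0,"z":0.03,"spin":0},{"x":0,"y":0,"z":0.02,"spin":0}], hand=0.6)

```text
clock: 5.58
tcp_pos: [0.449, -0.0927, 0.1343]
eef_rot: [[0.617, 0.787, 0.002], [0.787, -0.617, -0.0], [0.001, 0.002, -1.0]]
contact_force: [1.6, 0.1, -0.7]
finger_gap: 0.0511
gripper_force: 0.0
```

```bash
python3 - <<'E'
from meas import *
a=wrist(.02,(.447,-.093),name="pics/w4.png",half=.06); s=status.sense(); print(s['tcp_pos'],s['finger_gap'],s['joint_pos'])
E
```

```text
[ 0.45084725 -0.09298879  0.13710933] 0.050952119787919116 [ 0.42339751  0.27224061 -0.37930888  2.07193624  0.13876994  0.81421402
 -0.7029174 ]
```

View pics/w4.png

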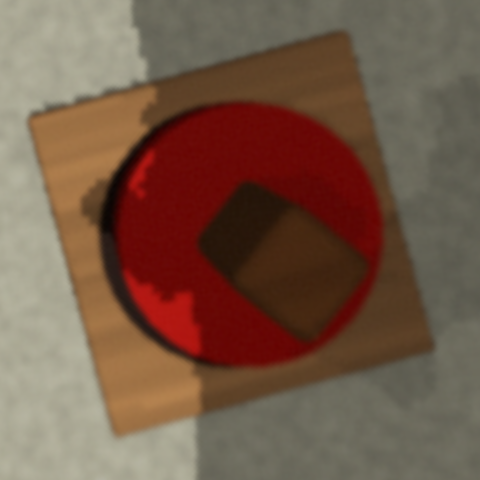

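The round stamp is down on its tile and centred: the red disc is at (240,235) inside the dark circle. Next is the square.

Call:
carry_out(commands=[{"x":0.0033,"y":0.022,"z":0,"spin":2.5},{"x":0.003,"y":0.036,"z":0,"spin":3},{"x":0.003,"y":0.036,"z":0,"spin":0},{"x":0.003,"y":0.036,"z":0,"spin":0},{"x":0.003,"y":0.036,"z":0,"spin":0},{"x":0.001,"y":0.036,"z":-0.01,"spin":0},{"x":0,"y":0,"z":-0.02,"spin":0},{"x":0,"y":0,"z":0,"spin":0}])

```text
clock: 6.3
tcp_pos: [0.4629, 0.1112, 0.0995]
eef_rot: [[0.535, 0.845, -0.003], [0.845, -0.535, 0.0], [-0.002, -0.003, -1.0]]
contact_force: [-0.5, -1.5, -0.3]
finger_gap: 0.0513
gripper_force: 0.0
```

```bash
python3 - <<'E'
from meas import *
a=wrist(.062,(.4645,.1094),name="pics/w5.png",half=.05); s=status.sense(); print(s['tcp_pos'],s['eef_rot'][:,0],s['joint_pos'])
E
```

```text
[0.46324083 0.10964857 0.10053556] [ 0.53675108  0.84373721 -0.00240859] [ 0.04968231  0.37202115 -0.46423121  2.05710466  0.23599295  0.76627455
 -1.12549284]
```

View pics/w5.png

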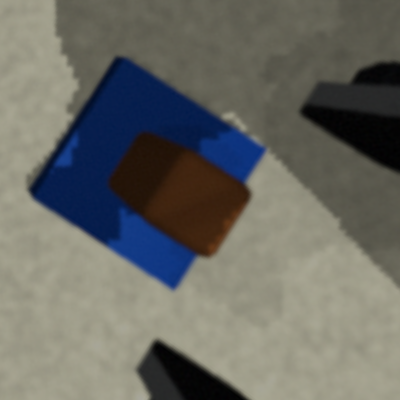

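The square's post-top centre is at about (199,202), which is (0.464,0.110). It lines up with the gripper.

Call:
carry_out(commands=[{"x":0,"y":0,"z":-0.025,"spin":0},{"x":0,"y":0,"z":-0.025,"spin":0},{"x":0,"y":0,"z":-0.015,"spin":0},{"x":0,"y":0,"z":-0.012,"spin":0},{"x":0,"y":0,"z":0,"spin":0},{"x":0,"y":0,"z":0,"spin":0}])

```text
clock: 6.85
tcp_pos: [0.4648, 0.1081, 0.0252]
eef_rot: [[0.54, 0.842, -0.001], [0.842, -0.54, -0.001], [-0.001, -0.0, -1.0]]
contact_force: [-0.1, 0.1, 0.4]
finger_gap: 0.0512
gripper_force: 0.0
```

Call:
carry_out(commands=[{"x":0,"y":0,"z":0,"spin":0},{"x":0,"y":0,"z":0,"spin":0},{"x":0,"y":0,"z":0,"spin":0},{"x":0,"y":0,"z":0,"spin":0},{"x":0,"y":0,"z":0,"spin":0},{"x":0,"y":0,"z":0,"spin":0}], hand=0)

```text
clock: 7.35
tcp_pos: [0.4655, 0.1091, 0.026]
eef_rot: [[0.539, 0.842, 0.002], [0.842, -0.539, -0.0], [0.001, 0.002, -1.0]]
contact_force: [-0.9, -0.9, 7.5]
finger_gap: 0.0213
gripper_force: 40.4
```

Call:
carry_out(commands=[{"x":0,"y":0,"z":0.015,"spin":0},{"x":0,"y":0,"z":0.03,"spin":0},{"x":0,"y":0.0125,"z":0.02,"spin":3.8},{"x":-0.0028,"y":0.03,"z":0,"spin":6},{"x":-0.0028,"y":0.035,"z":0,"spin":6},{"x":-0.0028,"y":0.035,"z":0,"spin":6},{"x":-0.0028,"y":0.035,"z":0,"spin":6},{"x":-0.0028,"y":0.035,"z":0,"spin":6}])

```text
clock: 8.02
tcp_pos: [0.4506, 0.2929, 0.0904]
eef_rot: [[-0.025, 1.0, 0.001], [1.0, 0.025, -0.0], [-0.0, 0.001, -1.0]]
contact_force: [0.3, 0.0, -1.8]
finger_gap: 0.0218
gripper_force: 39.6
```

Call:
carry_out(commands=[{"x":-0.0028,"y":0.03,"z":0,"spin":0},{"x":0,"y":0,"z":-0.02,"spin":0},{"x":0,"y":0,"z":0,"spin":0},{"x":0,"y":0,"z":0,"spin":0},{"x":0,"y":0,"z":0,"spin":0}])

```text
clock: 8.43
tcp_pos: [0.4482, 0.3208, 0.0702]
eef_rot: [[-0.02, 1.0, 0.0], [1.0, 0.02, -0.001], [-0.001, 0.0, -1.0]]
contact_force: [-0.2, 0.5, -1.4]
finger_gap: 0.0215
gripper_force: 39.5
```

Call:
carry_out(commands=[{"x":0,"y":0,"z":-0.018,"spin":0},{"x":0,"y":0,"z":-0.012,"spin":0},{"x":0,"y":0,"z":-0.006,"spin":0},{"x":0,"y":0,"z":0,"spin":0},{"x":0,"y":0,"z":0,"spin":0}])

```text
clock: 8.85
tcp_pos: [0.4481, 0.3212, 0.034]
eef_rot: [[-0.02, 1.0, 0.0], [1.0, 0.02, -0.0], [-0.0, 0.0, -1.0]]
contact_force: [-0.4, -0.4, -1.7]
finger_gap: 0.0213
gripper_force: 40.5
```

Call:
carry_out(commands=[{"x":0,"y":0,"z":0,"spin":0},{"x":0,"y":0,"z":0,"spin":0},{"x":0,"y":0,"z":0,"spin":0},{"x":0,"y":0,"z":0,"spin":0},{"x":0,"y":0,"z":0.02,"spin":0},{"x":0,"y":0,"z":0.03,"spin":0},{"x":0,"y":0,"z":0.03,"spin":0},{"x":0,"y":0,"z":0.01,"spin":0}], hand=0.6)

```text
clock: 9.52
tcp_pos: [0.4491, 0.3232, 0.1277]
eef_rot: [[-0.021, 1.0, 0.004], [1.0, 0.021, 0.003], [0.003, 0.004, -1.0]]
contact_force: [1.4, 0.1, 0.7]
finger_gap: 0.0514
gripper_force: 0.0
```

```bash
python3 - <<'E'
from meas import *
a=wrist(.02,(.4477,.3215),name="pics/w6.png",half=.06); s=status.sense(); print(s['tcp_pos'],s['eef_rot'][:,0],s['joint_pos'])
E
```

```text
[0.44953914 0.32338228 0.1281066 ] [-0.02090639  0.99977564  0.00340407] [-0.22851506  0.47968837 -0.63266743  1.85343375  0.35304126  0.91554081
 -1.00344097]
```

View pics/w6.png

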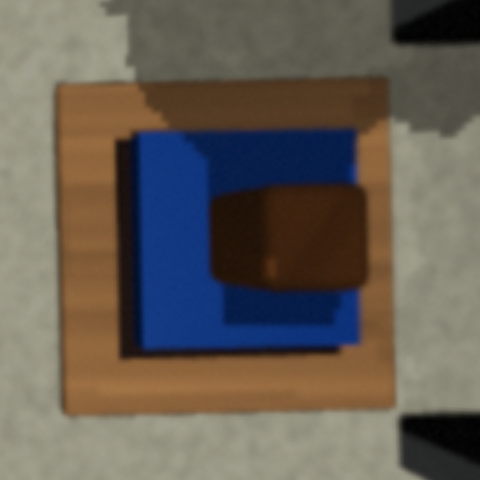

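The blue square is centred on the dark square and lined up with it, at about (247,240). Next is the clover.

Call:
carry_out(commands=[{"x":0.02,"y":-0.004,"z":0,"spin":2},{"x":0.033,"y":-0.006,"z":0,"spin":2},{"x":0.033,"y":-0.006,"z":0,"spin":2},{"x":0.033,"y":-0.006,"z":0,"spin":1.7},{"x":0.033,"y":-0.006,"z":0,"spin":0},{"x":0.014,"y":-0.005,"z":-0.02,"spin":0},{"x":0,"y":0,"z":0,"spin":0},{"x":0,"y":0,"z":0,"spin":0}])

```text
clock: 10.23
tcp_pos: [0.6133, 0.2874, 0.1012]
eef_rot: [[-0.153, 0.988, -0.004], [0.988, 0.153, -0.002], [-0.001, -0.004, -1.0]]
contact_force: [-0.8, -0.6, -0.4]
finger_gap: 0.0512
gripper_force: 0.0
```

```bash
python3 - <<'E'
from meas import *
a=wrist(.062,(.6137,.2888),name="pics/w7.png",half=.05); s=status.sense(); print(s['tcp_pos'],s['eef_rot'][:,0],s['joint_pos'])
E
```

```text
[0.61274153 0.28875223 0.10253513] [-1.54826973e-01  9.87941602e-01  2.37321759e-05] [-0.12969318  0.69779202 -0.59125824  1.54721042  0.42928016  1.03142066
 -0.68113905]
```

View pics/w7.png

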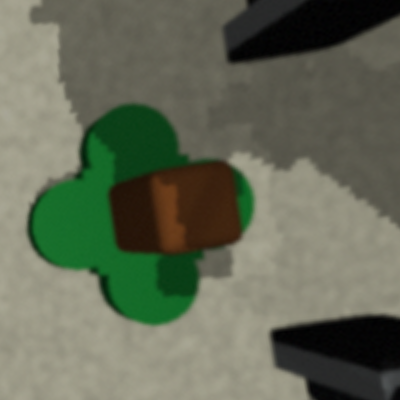

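The clover's post-top centre is near (196,207), which is (0.612,0.2895), at about 10°. That fits the grasp.

Call:
carry_out(commands=[{"x":-0.001,"y":0,"z":-0.025,"spin":0},{"x":0,"y":0,"z":-0.025,"spin":0},{"x":0,"y":0,"z":-0.015,"spin":0},{"x":0,"y":0,"z":-0.011,"spin":0},{"x":0,"y":0,"z":0,"spin":0},{"x":0,"y":0,"z":0,"spin":0}])

```text
clock: 10.78
tcp_pos: [0.6126, 0.2892, 0.0281]
eef_rot: [[-0.155, 0.988, -0.0], [0.988, 0.155, 0.0], [0.0, -0.0, -1.0]]
contact_force: [0.6, -0.0, 1.1]
finger_gap: 0.0512
gripper_force: 0.0
```

Call:
carry_out(commands=[{"x":0,"y":0,"z":0,"spin":0},{"x":0,"y":0,"z":0,"spin":0},{"x":0,"y":0,"z":0,"spin":0},{"x":0,"y":0,"z":0,"spin":0},{"x":0,"y":0,"z":0,"spin":0},{"x":0,"y":0,"z":0,"spin":0}], hand=0)

```text
clock: 11.28
tcp_pos: [0.6138, 0.2892, 0.0293]
eef_rot: [[-0.154, 0.988, 0.002], [0.988, 0.154, 0.001], [0.001, 0.002, -1.0]]
contact_force: [-0.2, -0.1, 6.4]
finger_gap: 0.0211
gripper_force: 40.8
```

Call:
carry_out(commands=[{"x":0,"y":0,"z":0.015,"spin":0},{"x":0,"y":0,"z":0.03,"spin":0},{"x":0,"y":0,"z":0.035,"spin":0},{"x":-0.002,"y":-0.009,"z":0.025,"spin":0},{"x":-0.006,"y":-0.022,"z":0,"spin":0},{"x":-0.0093,"y":-0.0345,"z":0,"spin":0},{"x":-0.0093,"y":-0.0345,"z":0,"spin":0},{"x":-0.0093,"y":-0.0345,"z":0,"spin":0}])

```text
clock: 11.95
tcp_pos: [0.5762, 0.1529, 0.1337]
eef_rot: [[-0.155, 0.988, 0.0], [0.988, 0.155, -0.0], [-0.0, 0.0, -1.0]]
contact_force: [0.5, -0.3, -1.5]
finger_gap: 0.0215
gripper_force: 39.8
```

Call:
carry_out(commands=[{"x":-0.0093,"y":-0.0345,"z":0,"spin":0},{"x":-0.0093,"y":-0.0345,"z":0,"spin":0},{"x":-0.0093,"y":-0.0345,"z":0,"spin":0},{"x":-0.0093,"y":-0.0345,"z":0,"spin":0},{"x":-0.0093,"y":-0.0345,"z":0,"spin":0},{"x":-0.0093,"y":-0.0345,"z":0,"spin":0},{"x":-0.0093,"y":-0.0345,"z":0,"spin":0},{"x":-0.0093,"y":-0.0345,"z":0,"spin":0}])

```text
clock: 12.62
tcp_pos: [0.5018, -0.1235, 0.1337]
eef_rot: [[-0.155, 0.988, 0.0], [0.988, 0.155, -0.001], [-0.001, 0.0, -1.0]]
contact_force: [1.9, -0.4, -1.7]
finger_gap: 0.021
gripper_force: 39.8
```

Call:
carry_out(commands=[{"x":-0.0093,"y":-0.0345,"z":0,"spin":0},{"x":-0.0093,"y":-0.0345,"z":0,"spin":0},{"x":-0.0093,"y":-0.0345,"z":0,"spin":0},{"x":-0.0093,"y":-0.0345,"z":0,"spin":0},{"x":-0.0075,"y":-0.027,"z":-0.01,"spin":0},{"x":-0.0031,"y":-0.0112,"z":-0.03,"spin":0},{"x":0,"y":0,"z":-0.02,"spin":0},{"x":0,"y":0,"z":0,"spin":0}])

```text
clock: 13.28
tcp_pos: [0.4518, -0.2982, 0.0699]
eef_rot: [[-0.152, 0.988, -0.005], [0.988, 0.152, 0.003], [0.004, -0.005, -1.0]]
contact_force: [-1.0, 1.0, -1.4]
finger_gap: 0.0217
gripper_force: 39.6
```

Call:
carry_out(commands=[{"x":0,"y":0,"z":0,"spin":0},{"x":0,"y":0,"z":0,"spin":0},{"x":0,"y":0,"z":0,"spin":0}])

```text
clock: 13.53
tcp_pos: [0.4562, -0.2977, 0.0746]
eef_rot: [[-0.156, 0.988, 0.002], [0.988, 0.156, -0.001], [-0.002, 0.002, -1.0]]
contact_force: [0.8, -0.0, -1.8]
finger_gap: 0.0218
gripper_force: 39.6
```

Call:
carry_out(commands=[{"x":0,"y":-0.001,"z":-0.018,"spin":0},{"x":0,"y":0,"z":-0.012,"spin":0},{"x":0,"y":0,"z":-0.006,"spin":0},{"x":0,"y":0,"z":0,"spin":0},{"x":0,"y":0,"z":0,"spin":0},{"x":0,"y":0,"z":0,"spin":0}])

```text
clock: 14.03
tcp_pos: [0.455, -0.2988, 0.037]
eef_rot: [[-0.155, 0.988, 0.0], [0.988, 0.155, 0.0], [-0.0, 0.0, -1.0]]
contact_force: [-0.4, -0.1, -1.6]
finger_gap: 0.0214
gripper_force: 40.7
```

Call:
carry_out(commands=[{"x":0,"y":0,"z":0,"spin":0},{"x":0,"y":0,"z":0,"spin":0},{"x":0,"y":0,"z":0,"spin":0},{"x":0,"y":0,"z":0,"spin":0},{"x":0,"y":0,"z":0.02,"spin":0},{"x":0,"y":0,"z":0.03,"spin":0},{"x":0,"y":0,"z":0.03,"spin":0},{"x":0,"y":0,"z":0.02,"spin":0}], hand=0.6)

```text
clock: 14.7
tcp_pos: [0.4556, -0.2991, 0.1393]
eef_rot: [[-0.155, 0.988, 0.002], [0.988, 0.155, -0.001], [-0.001, 0.002, -1.0]]
contact_force: [0.5, -0.8, 0.8]
finger_gap: 0.0511
gripper_force: 0.0
```

```bash
python3 - <<'E'
from meas import *
a=wrist(.02,(.454,-.2995),name="pics/w8.png",half=.06); s=status.sense(); print(s['tcp_pos'],s['eef_rot'][:,0],s['joint_pos'])
E
```

```text
[ 0.45724558 -0.29996358  0.14250673] [-0.15485824  0.98792599 -0.00459997] [ 0.94223756  0.43636179 -0.58042874  1.86011845  0.29617294  0.92430513
  0.38130107]
```

View pics/w8.png

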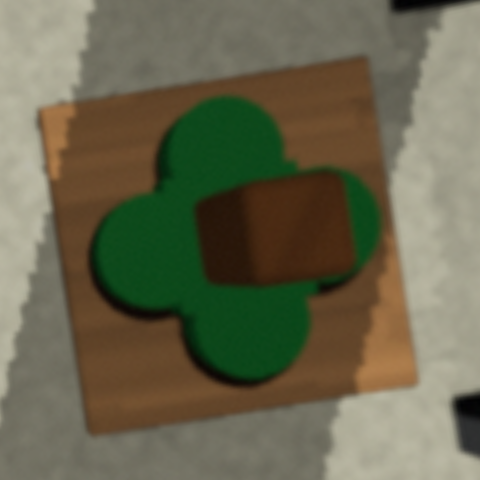

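The green clover sits centred on its dark clover, at about (237,239). Last is the oblong.

Call:
carry_out(commands=[{"x":0.009,"y":0.02,"z":0,"spin":-5.5},{"x":0.014,"y":0.032,"z":0,"spin":-5.5},{"x":0.014,"y":0.032,"z":0,"spin":-5.5},{"x":0.014,"y":0.032,"z":0,"spin":-5.5},{"x":0.014,"y":0.032,"z":0,"spin":-5.5},{"x":0.014,"y":0.032,"z":0,"spin":-5.5},{"x":0.014,"y":0.032,"z":0,"spin":-5.8},{"x":0.014,"y":0.032,"z":0,"spin":0}])

```text
clock: 15.42
tcp_pos: [0.5622, -0.0534, 0.1368]
eef_rot: [[0.504, 0.864, 0.0], [0.864, -0.504, -0.0], [-0.0, 0.0, -1.0]]
contact_force: [0.5, -0.5, -0.3]
finger_gap: 0.0507
gripper_force: 0.0
```

Call:
carry_out(commands=[{"x":0.014,"y":0.032,"z":0,"spin":0},{"x":0.014,"y":0.032,"z":0,"spin":0},{"x":0.014,"y":0.032,"z":0,"spin":0},{"x":0.014,"y":0.032,"z":0,"spin":0},{"x":0.008,"y":0.017,"z":-0.01,"spin":0},{"x":0,"y":0,"z":-0.025,"spin":0},{"x":0,"y":0,"z":0,"spin":0},{"x":0,"y":0,"z":0,"spin":0}])

```text
clock: 16.08
tcp_pos: [0.6245, 0.0894, 0.1003]
eef_rot: [[0.498, 0.867, -0.004], [0.867, -0.498, -0.001], [-0.003, -0.003, -1.0]]
contact_force: [0.6, 0.0, -0.2]
finger_gap: 0.0514
gripper_force: 0.0
```

```bash
python3 - <<'E'
from meas import *
a=wrist(.062,(.625,.0886),name="pics/w9.png",half=.05); s=status.sense(); print(s['tcp_pos'],s['eef_rot'][:,0],s['joint_pos'])
E
```

```text
[0.62539061 0.08897862 0.10163887] [ 0.4992588   0.86645177 -0.00140435] [ 0.1041851   0.59954089 -0.46117615  1.67914432  0.31679023  0.9393543
 -0.99944313]
```

View pics/w9.png

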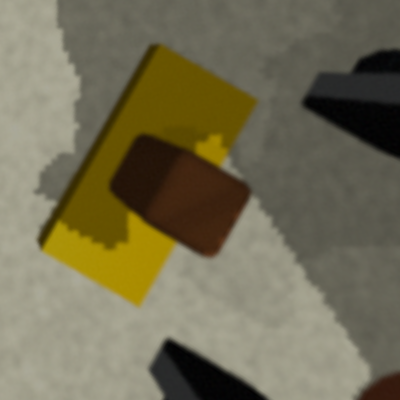

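The post top is at (199,203), which matches the expected spot.

Call:
carry_out(commands=[{"x":0,"y":0,"z":-0.025,"spin":0},{"x":0,"y":0,"z":-0.025,"spin":0},{"x":0,"y":0,"z":-0.015,"spin":0},{"x":0,"y":0,"z":-0.008,"spin":0},{"x":0,"y":0,"z":0,"spin":0},{"x":0,"y":0,"z":0,"spin":0}])

```text
clock: 16.63
tcp_pos: [0.6264, 0.0894, 0.0299]
eef_rot: [[0.499, 0.866, 0.001], [0.866, -0.499, -0.0], [0.001, 0.001, -1.0]]
contact_force: [-0.3, -0.2, -0.3]
finger_gap: 0.0509
gripper_force: 0.0
```

Call:
carry_out(commands=[{"x":0,"y":0,"z":0,"spin":0},{"x":0,"y":0,"z":0,"spin":0},{"x":0,"y":0,"z":0,"spin":0},{"x":0,"y":0,"z":0,"spin":0},{"x":0,"y":0,"z":0,"spin":0},{"x":0,"y":0,"z":0,"spin":0}], hand=0)

```text
clock: 17.13
tcp_pos: [0.6267, 0.0902, 0.0303]
eef_rot: [[0.499, 0.867, 0.002], [0.867, -0.499, 0.0], [0.001, 0.002, -1.0]]
contact_force: [-0.9, -0.6, 6.4]
finger_gap: 0.0216
gripper_force: 40.8
```

Call:
carry_out(commands=[{"x":0,"y":0,"z":0.015,"spin":0},{"x":0,"y":0,"z":0.03,"spin":0},{"x":0,"y":-0.015,"z":0.015,"spin":3.2},{"x":0.001,"y":-0.03,"z":0,"spin":6},{"x":0.001,"y":-0.035,"z":0,"spin":6},{"x":0.001,"y":-0.035,"z":0,"spin":6},{"x":0.001,"y":-0.035,"z":0,"spin":6},{"x":0,"y":-0.03,"z":0,"spin":0}])

```text
clock: 17.8
tcp_pos: [0.6295, -0.0933, 0.0888]
eef_rot: [[0.042, 0.999, -0.0], [0.999, -0.042, -0.001], [-0.001, -0.0, -1.0]]
contact_force: [-0.0, -0.5, -1.9]
finger_gap: 0.0214
gripper_force: 39.6
```

Call:
carry_out(commands=[{"x":0,"y":-0.009,"z":0,"spin":0},{"x":0,"y":0,"z":-0.015,"spin":0},{"x":0,"y":0,"z":0,"spin":0},{"x":0,"y":0,"z":0,"spin":0},{"x":0,"y":0,"z":0,"spin":0},{"x":0,"y":0,"z":0,"spin":0}])

```text
clock: 18.3
tcp_pos: [0.6302, -0.0978, 0.0745]
eef_rot: [[0.046, 0.999, 0.001], [0.999, -0.046, 0.0], [0.0, 0.001, -1.0]]
contact_force: [0.2, 0.3, -1.4]
finger_gap: 0.0217
gripper_force: 39.5
```

Call:
carry_out(commands=[{"x":-0.001,"y":-0.002,"z":-0.018,"spin":0},{"x":0,"y":0,"z":-0.012,"spin":0},{"x":0,"y":0,"z":-0.006,"spin":0},{"x":0,"y":0,"z":0,"spin":0},{"x":0,"y":0,"z":0,"spin":0},{"x":0,"y":0,"z":0,"spin":0}])

```text
clock: 18.8
tcp_pos: [0.6288, -0.1006, 0.0377]
eef_rot: [[0.047, 0.999, -0.0], [0.999, -0.047, 0.0], [0.0, -0.0, -1.0]]
contact_force: [0.3, 0.9, -0.9]
finger_gap: 0.0215
gripper_force: 40.6
```

Call:
carry_out(commands=[{"x":0,"y":0,"z":0,"spin":0},{"x":0,"y":0,"z":0,"spin":0},{"x":0,"y":0,"z":0,"spin":0},{"x":0,"y":0,"z":0,"spin":0},{"x":0,"y":0,"z":0.02,"spin":0},{"x":0,"y":0,"z":0.03,"spin":0},{"x":0,"y":0,"z":0.03,"spin":0},{"x":0,"y":0,"z":0.03,"spin":0}], hand=0.6)

```text
clock: 19.47
tcp_pos: [0.6285, -0.1009, 0.1489]
eef_rot: [[0.047, 0.999, -0.001], [0.999, -0.047, 0.0], [0.0, -0.001, -1.0]]
contact_force: [0.9, -0.3, -0.5]
finger_gap: 0.0511
gripper_force: 0.0
```

Call:
carry_out(commands=[{"x":0,"y":0,"z":0.04,"spin":0},{"x":0,"y":0,"z":0.04,"spin":0},{"x":0,"y":0,"z":0.02,"spin":0},{"x":0,"y":0,"z":0,"spin":0},{"x":0,"y":0,"z":0,"spin":0},{"x":0,"y":0,"z":0,"spin":0}])

```text
clock: 19.97
tcp_pos: [0.6282, -0.1012, 0.2469]
eef_rot: [[0.047, 0.999, -0.001], [0.999, -0.047, -0.0], [-0.0, -0.001, -1.0]]
contact_force: [0.9, -0.8, -0.7]
finger_gap: 0.0514
gripper_force: 0.0
```

```bash
python3 - <<'E'
from meas import *
a=wrist(.02,(.6288,-.1),half=.06); b=cv2.resize(imaging.camera("side"),(640,480))
o=np.zeros((480,800,3),np.uint8); o=np.hstack([cv2.resize(a,(240,240)),0*cv2.resize(a,(240,240))][:1])
o=np.hstack([np.vstack([cv2.resize(a,(320,320)),np.zeros((40,320,3),np.uint8)]),cv2.resize(b,(480,360))])
cv2.imwrite("pics/w10.png",o[:,:,::-1]); s=status.sense(); print(s['tcp_pos'],s['clock'])
E
```

```text
[ 0.62798141 -0.10114724  0.2461089 ] 20.0667
```

View pics/w10.png

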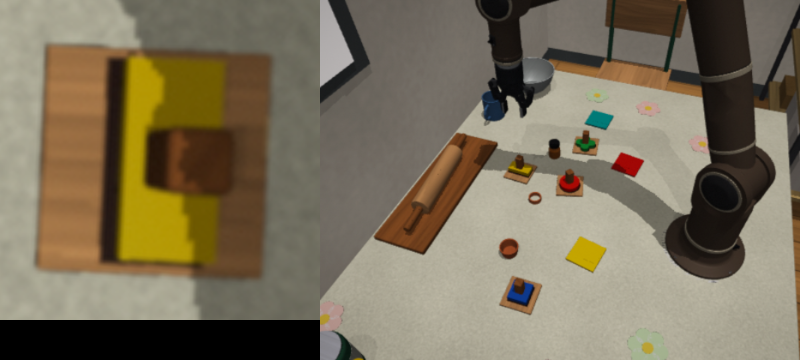

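The yellow oblong is lined up with its dark shape and within a few mm of centre. In the side view all four stamps stand on their tiles, and the jar and dish are where they were.

```bash
python3 -c "
from rig import workorder; print(workorder.close_job())"
```

```text
the job is handed in; nothing more can be done
None
```

All four stamps are standing on their matching tiles, centred to within a few millimetres and lined up by camera check; the jar and dish were left where they stood, and the job was handed in at about 20 s (no verdict was returned).

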